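Change the board in a sloping solder holder by its thumbwheel

ROBOT

A 6-joint arm with a two-finger parallel gripper is mounted at the origin on a cart in front of the work surface, level with it; the furniture and walls round the work are solid. World frame = base frame: x ahead of the robot, y to its left, z up, the work surface at z = 0. Lengths are in m, angles in rad, forces in N, time in s.
With the tool pointing down it reaches from about 0.375 to 0.975 m from the base axis. Payload 3.8 kg.
Tool frame: the origin (TCP) lies at the very end of the fingers, on their centre line; the grasp point (between the pads) lies 19 mm behind it; z points along the fingers, y is the line along which they close (so a half turn about z gives the same grasp; the last joint's range is limited). The gripper opens to 85 mm and grips with 20 to 120 N. Pads are 22 mm wide; open, the fingers measure 114 mm over their backs; the gripper's body (76 mm by 85 mm) begins 54 mm behind the grasp point. The pads swing forward as they close: fully open they stand 13 mm farther back than shut.
Start: joints at [-1.31, 0.264, 1.604, -0, 1.274, -0.037], TCP at [0.198, -0.645, 0.231] pointing down, gripper open.
Joint ranges: [-2.63, 2.63], [-0.94, 2.18], [0.31, 2.57], [-1.31, 4.45], [0, 2.66], [-2.55, 2.55]. Speed limits (rad/s): [2.57, 2.57, 3.14, 3.14, 3.14, 3.14].

INTERFACE

Orientations are given as a rotation vector (axis times angle).
In Python, from workcell import monitor, viewer, job gives the robot as it stands. The module is installed in compiled form; this text tells all that it offers.
- The arm moves only by the tool step_arm, never from a script. Its argument "series" is one flat list of numbers, 4 for each row, row after row: the shift along the tool's x, y, z in m, then the turn about the tool's z in rad. A call has 1 to 8 rows; each row is the pose to reach, as a shift and turn from the pose commanded when the call began, along the tool's axes at that moment; what a row does not reach only later rows make up. A row lasts 1/8 s, in which the tool goes at most 62.5 mm and 10.7 degrees, less where a joint would pass 70% of its speed; a pose out of reach is approached as far as the arm can. A call with a gripper value outside its range is refused whole. "gripper" is the opening, from 0 (shut) to 1 (fully open), set as the call begins (left out, the last holds). The fingers move at their own pace and stop on an object; "newtons" is the grip in N (left out, the last holds). Time passes only in rows, so rows that repeat a pose let the fingers close. It gives the time, the measured TCP pose, the force, the opening and the grip force at its end, in the units of the state.
- monitor.read_state(): the state, without advancing time (a new reading comes with each control period).
- viewer.read_camera(name): name is "scene" or "top" or "wrist"; returns a dict with "image" (400x640x3 uint8, red, green, blue), "intrinsics" (3x3 intrinsics, pixels), "T" (4x4, takes a point from camera to world coordinates); the wrist camera has in their place "hand_eye" (4x4, takes a point from camera to tool coordinates, whose origin is the TCP and whose axes are the flange's). Camera axes: x right, y up, looking along -z (the intrinsics and any distortion apply to the point x, -y, -z); pixel columns grow to the right and rows downward; lengths in m; the calibration is good to about 2 mm. A picture is of the moment at which its call begins: read the wrist's pose just before it. There is no depth.
- job.finish_job(): hands the job in; it is judged then, once.
Trained networks look in a picture, given as the dict that the camera call returned (one of the last four; its "shot" number tells which), for a name from the list of things; names that differ only in an ending like _2 or _b are one class to them, and where a whole thing is asked for, a point or a joint stands for the part that bears it (a point fixed in the world has none). Each returns a list of dicts, best first, with "score" (0 to 1); they miss things now and then, are a little off and sometimes report something else, mostly with a low value. They report only what shows in the picture. A call takes as long as a camera call.
- viewer.boxes_of(picture, label): "extent" ([centre column, centre row, width, height] in pixels, round what is visible of it).
- viewer.spot_point(picture, label): "point" ([column, row] in pixels: a listed point, or the origin of a listed thing).
The state is a dict: "time": time; "q": joint angles; "joint_vel": joint speeds; "joint_torque": joint torques, N m; "tool_pos": TCP position; "tcp_rot": TCP orientation; "wrist_force": force on the tool from outside, world axes, zero at the start; "torque": the same for the moment, N m; "width": opening from 0.0 (shut) to 1.0 (fully open); "grip_force": force on a finger pad.
Only numpy, scipy, OpenCV 4.12 (cv2) and the standard library are available. Lean on these libraries where they do the work, as an engineer would, in place of code of your own. Each camera call takes 0.05 s, during which the arm holds its last target. There are 200 camera calls.

TASK

Change the board in the sloping board holder: take out the finished tan board and put it flat in the black tray, roll the holder's orange thumbwheel with a fingertip until the jaws are wide enough apart, and lay the narrow blue-green strip board lengthways up the slope on the rest bar between them, component side up. Once the board is let go, roll the wheel back until the moving jaw has pushed it home against the lower jaw and grips it firmly, square and in the middle. Move the jaw by its wheel only, never by pushing it, and leave the other things on the bench where they are.

Things in the scene. Friction and masses are not known exactly. Their poses are not given: they have to be found in the camera images.
- bed: Sloping bed of the fixed board holder: dark grey plate 200 x 190 mm on a rod stand, rising away from the robot at 30 deg. Origin: on the 18 mm wide rest bar up its middle, on which boards lie, at the lower jaw's face. x = up the slope, y = left along the jaws, z = out of the slope. The plate is 8 mm below z = 0; upper cross bar at x = 145 to 159 mm, top at z = 6 mm.
- lower_jaw_face (a point): On the face of the fixed lower jaw (rubber, 70 mm wide), at x = y = 0, z = 4 mm of the bed. This jaw fills x = -20 to 0, y = -68 to 68 mm, top at z = 10 mm. Two 8 mm guide rods run up the slope from it at y = 58 and -58 mm, tops at z = 5 mm; between rods and rest bar there is only the plate, so fingers can reach 7 mm below a board's underside.
- jaw (a joint): Slide of the moving jaw along the slope (m): gap from the lower jaw to its pad in mm = 67 + 1000 x value, from 67 (0) to 113 (0.046, fully open). The wheel drives it by a brass rack at y = -74 mm (top at z = 7 mm). The aluminium jaw is 22 mm deep, 132 mm wide, its top at z = 15 mm of the bed.
- jaw_pad (a joint): The moving jaw's rubber-faced pad is sprung: it gives way by 0 to 3 mm (m, 0 = not pressed) as the jaw is rolled on after touching a board, with 1 N at first touch and 7 N fully in. 1 to 2 mm is a firm grip; pressed further it may roll the wheel back a little when the finger leaves.
- jaw_face (a point): Middle of the face of the moving jaw's pad (70 mm wide), 4 mm above the rest bar; it moves with the jaw.
- thumbwheel (a joint): Turn of the thumbwheel (rad, 0 to 3.83). It grows and the jaw opens when the exposed rim is rolled up the slope (bed +x); rolled down (bed -x) the jaw closes. Jaw value = 0.012 x this, so the jaw moves 0.6 mm for each mm of rim. It stays where it is left; about 2.5 N along the rim turns it.
- wheel_rim (a point): Outermost point of the orange knurled wheel (radius 20 mm, 12 mm wide, axis along the bed's y) beside the bed: x = 55, y = -97, z = 8 mm of the bed; it does not move. The rim stands 6 mm out of its black housing (x = 23 to 87, y = -80 to -114, top z = 2 mm). A fingertip pressed on with 3 to 8 N and drawn along the slope turns it, about 25 mm a stroke.
- strip_board_mid (a point): Centre of the strip board, which is to go in: narrow blue-green circuit board, 90 mm long (its y), 30 mm wide (its x), 4 mm thick, parts on top up to 15 mm high, 35 g; hold it by its long edges. The point is half-way through the 4 mm board; z = out of its component side. It lies on the worktop, component side up, turned anyhow.
- strip_board: The same strip board; origin in the middle of its underside.
- tan_board_mid (a point): Centre of the tan board, which is finished and is to come out: 66 mm long (its y, up the slope at the start), 48 mm wide (its x), 4 mm thick, parts on top up to 20 mm high, 35 g. The point is half-way through the 4 mm board; z = out of its component side. It lies loosely in the holder against the lower jaw, 1 to 8 mm short of the moving jaw.
- tan_board: The same tan board; origin in the middle of its underside.
- tray: Shallow black tray for finished boards, fixed, outside 132 (x) x 122 (y) x 14 mm high, walls and floor 3 mm. Origin in the middle of its underside, z up. It stands on the worktop at one side of the holder or the other.
- hanging_lamp: Black fluorescent lamp, fixed, hanging level over the back of the bench, 611 mm long (about along y) and 135 mm deep, underside 0.37 m and top 0.47 m above the worktop: keep the arm in front of it, low or drawn back towards the robot.
- iron_stand: Bystander: soldering iron stand at the back right, fixed, 173 x 85 mm, 89 mm high; origin in the middle of its underside.
- battery_mid (a point): Bystander: grey lead battery with black lid, 71 (x) x 48 (y) x 98 mm high, upright; point half-way up.
- tape_mid (a point): Bystander: roll of blue tape lying flat, 68 mm across, 19 mm high; its centre.
- screw_tin_mid (a point): Bystander: open tin of screws, 63 mm across, 29 mm high; its centre.
- pliers_mid (a point): Bystander: blue pliers lying flat, 146 mm long (x), 49 mm wide, 12 mm high; its centre.
- driver_mid (a point): Bystander: yellow screwdriver lying flat, 189 mm long (x), 24 mm thick; its centre.

How it is judged:
On the way, in this order (a step that is already met when the one before it is completed fails the run):
1. the tan board lies flat in the tray, let go (x of tan_board_mid in the frame of tray between -0.05 and 0.05 m and y of tan_board_mid in the frame of tray between -0.045 and 0.045 m and z of tan_board_mid in the frame of tray between 0 and 0.01 m and angle between tan_board_mid's own z axis and vertical below 0.1 rad and contact force between the fingers and tan_board below 0.05 N), for 0.2 s.
2. the strip board lies on the bed between the open jaws (over 91.5 mm apart), let go (x of strip_board_mid in the frame of bed between 0.042 and 0.069 m and y of strip_board_mid in the frame of bed between -0.02 and 0.02 m and z of strip_board_mid in the frame of bed between -0.002 and 0.006 m and angle between the z axis of strip_board_mid and the z axis of bed, either way round below 0.1 rad and angle between strip_board_mid's own z axis and vertical below 0.8 rad and contact force between the fingers and strip_board below 0.05 N and value of joint jaw above 0.0245 m), for 0.2 s.
At the end, for the whole second after the job is handed in: Tan board flat in the tray; strip board on the rest bar, component side up, up the slope within 4 degrees, centre within 12 mm of the middle line, lower end within 2 mm of the lower jaw; moving jaw's pad on its upper end (gap under 90.5 mm), pressing with over 0.6 N; both boards let go and at rest (all of step 1 and x of strip_board_mid in the frame of bed between 0.043 and 0.0475 m and y of strip_board_mid in the frame of bed between -0.012 and 0.012 m and z of strip_board_mid in the frame of bed between -0.001 and 0.005 m and angle between the y axis of strip_board_mid and the x axis of bed, either way round below 0.07 rad and angle between the z axis of strip_board_mid and the z axis of bed, either way round below 0.07 rad and angle between strip_board_mid's own z axis and vertical below 0.8 rad and contact force between the fingers and strip_board below 0.05 N and linear speed of strip_board below 0.01 m/s and value of joint jaw between 0.019 and 0.0235 m and contact force between jaw and strip_board above 0.6 N); the robot touches nothing.
It fails at once if another thing on the bench has been disturbed (moved over 25 mm) (distance of any of battery_mid, tape_mid, screw_tin_mid, pliers_mid, driver_mid from where it was at the start of the episode above 0.025 m).
It fails at once if the jaw has been pushed by the gripper instead of by its wheel (contact force between the fingers and jaw above 4 N).
It also fails if it takes over 72 s, if anything falls off the work surface, if the arm or the gripper's body presses on something with over 40 N, if the wrist force passes 120 N, or if a joint passes its speed limit or range.

## Working session

There is one attempt and no reset: what is moved stays moved. The work goes in short steps, Python scripts to look and compute and a tool call to move; the robot and the scene stay as the last step left them, time stands still between calls to the robot, and variables do not carry over. Pictures are saved under pics/ and viewed, at most 10 in all, crops included, and the job is handed in when it is done.

Besides the shell and the picture viewer there is one more tool, called after ">>>" as name(argument=value, ...) on one line, values as JSON. step_arm: Moves the arm, as the interface text tells. Its arguments: {"type":"object","properties":{"series":{"type":"array"},"gripper":{"type":"number"},"newtons":{"type":"number"}},"required":["series"]}

```bash
mkdir -p pics; cat > h.py <<'E'
import numpy as np, cv2
from scipy.spatial.transform import Rotation as R
from workcell import monitor, viewer, job
def cam(n):
    s=monitor.read_state(); p=viewer.read_camera(n)
    if n=='wrist':
        T=np.eye(4); T[:3,:3]=R.from_rotvec(s['tcp_rot']).as_matrix(); T[:3,3]=s['tool_pos']
        p['Tw']=T@np.array(p['hand_eye'])
    else: p['Tw']=np.array(p['T'])
    return p
def ray(p,uv):
    K=np.array(p['intrinsics']); d=np.linalg.inv(K)@[uv[0],uv[1],1]
    T=p['Tw']; return T[:3,3], T[:3,:3]@np.array([d[0],-d[1],-d[2]])
def onplane(p,uv,z=0.,n=None,o=None):
    c,d=ray(p,uv)
    if n is None: n=np.array([0,0,1.]);o=np.array([0,0,z])
    return c+d*(np.dot(n,np.array(o)-c)/np.dot(n,d))
def tri(rs):
    A=np.zeros((3,3));b=np.zeros(3)
    for c,d in rs:
        d=d/np.linalg.norm(d);P=np.eye(3)-np.outer(d,d);A+=P;b+=P@c
    return np.linalg.solve(A,b)
def proj(p,X):
    T=np.linalg.inv(p['Tw']); c=T[:3,:3]@np.array(X)+T[:3,3]
    v=np.array(p['intrinsics'])@[c[0],-c[1],-c[2]]; return v[:2]/v[2]
def save(p,n): cv2.imwrite('pics/'+n,p['image'][:,:,::-1])
E
cat > a.py <<'E'
from h import *
np.set_printoptions(precision=3,suppress=True)
a=cam('scene');b=cam('top');print({k:v for k,v in a.items() if k not in('image',)})
print(b['Tw'])
save(a,'scene.png');save(b,'top.png')
for l in ['bed','lower_jaw_face','jaw_face','wheel_rim','strip_board_mid','tan_board_mid','tray','iron_stand','battery_mid','tape_mid','screw_tin_mid','pliers_mid','driver_mid','hanging_lamp']:
    r=[]
    o=[]
    for p in(a,b):
        q=viewer.spot_point(p,l)
        if q: r.append(ray(p,q[0]['point'])); o+=[np.round(q[0]['point'],0),round(q[0]['score'],2),onplane(p,q[0]['point'])]
    print(l,*o,'TRI',tri(r) if len(r)==2 else '')
E
python3 a.py
```

```text
{'intrinsics': array([[392.709,   0.   , 317.778],
       [  0.   , 392.709, 201.36 ],
       [  0.   ,   0.   ,   1.   ]]), 'T': array([[ 1.   , -0.006, -0.018,  0.556],
       [-0.006,  0.797, -0.604, -0.869],
       [ 0.018,  0.604,  0.797,  1.429],
       [ 0.   ,  0.   ,  0.   ,  1.   ]]), 'shot': 1, 'Tw': array([[ 1.   , -0.006, -0.018,  0.556],
       [-0.006,  0.797, -0.604, -0.869],
       [ 0.018,  0.604,  0.797,  1.429],
       [ 0.   ,  0.   ,  0.   ,  1.   ]])}
[[-0.016  0.986 -0.166  0.35 ]
 [-1.    -0.017 -0.006 -0.007]
 [-0.009  0.166  0.986  1.677]
 [ 0.     0.     0.     1.   ]]
bed [300. 265.] 0.86 [ 0.512 -0.109  0.   ] [357. 234.] 0.87 [ 0.524 -0.128  0.   ] TRI [ 0.516 -0.126  0.034]
lower_jaw_face [305. 265.] 0.93 [ 0.533 -0.108  0.   ] [359. 231.] 0.78 [ 0.535 -0.135  0.   ] TRI [ 0.532 -0.131  0.043]
jaw_face [316. 260.] 0.51 [ 0.578 -0.087  0.   ] [360. 212.] 0.56 [ 0.599 -0.14   0.   ] TRI [ 0.581 -0.134  0.089]
wheel_rim [308. 283.] 0.58 [ 0.548 -0.188  0.   ] [389. 220.] 0.71 [ 0.57  -0.238  0.   ] TRI [ 0.554 -0.227  0.086]
strip_board_mid [319. 194.] 0.
[... 292 characters left out ...]
 [ 0.533 -0.292 -0.211]
iron_stand [311. 283.] 0.64 [ 0.558 -0.189  0.   ] [429. 178.] 0.77 [ 0.71 -0.38  0.  ] TRI [ 0.599 -0.322  0.313]
battery_mid [315. 160.] 0.76 [0.576 0.47  0.   ] [194. 220.] 0.64 [0.582 0.424 0.   ] TRI [0.574 0.407 0.067]
tape_mid [287. 172.] 0.43 [0.439 0.39  0.   ] [204. 258.] 0.57 [0.451 0.388 0.   ] TRI [0.445 0.385 0.008]
screw_tin_mid [326. 332.] 0.79 [ 0.613 -0.382  0.   ] TRI 
pliers_mid [301. 265.] 0.5 [ 0.517 -0.108  0.   ] [317. 277.] 0.63 [0.382 0.01  0.   ] TRI [ 0.448  0.018 -0.249]
driver_mid [264. 301.] 0.61 [ 0.379 -0.263  0.   ] [401. 277.] 0.62 [ 0.379 -0.27   0.   ] TRI [ 0.38  -0.268  0.011]
hanging_lamp [319. 196.] 0.51 [0.595 0.248 0.   ] TRI
```

View pics/scene.png

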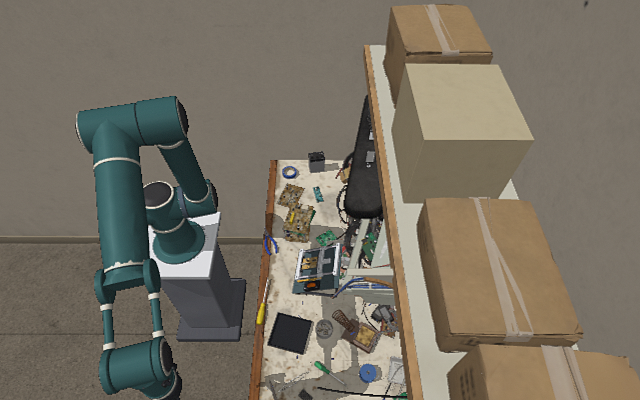

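View pics/top.png

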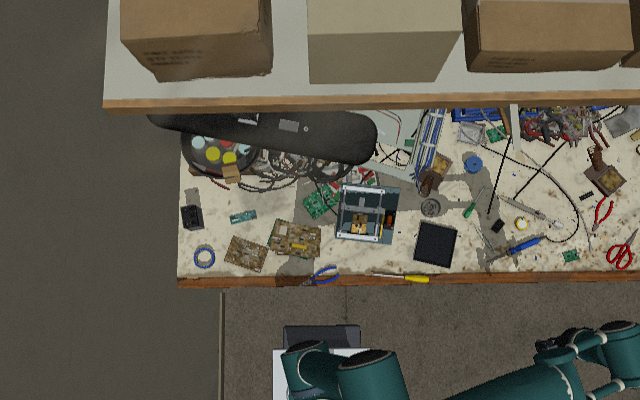

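```bash
cat > b.py <<'E'
from h import *
np.set_printoptions(precision=3,suppress=True)
s=monitor.read_state();print(s)
print(R.from_rotvec(s['tcp_rot']).as_matrix())
a=cam('scene');b=cam('top');w=cam('wrist');print(w['hand_eye'],w['intrinsics'])
for l,u,v,z in [('tray',(290,333),(435,243),.007),('strip',(319,194),(243,217),.004),('tin',(325,328),(430,207),.015)]:
    print(l,onplane(a,u,z),onplane(b,v,z))
E
python3 b.py
```

```text
{'time': 1.5, 'q': array([-1.31 ,  0.264,  1.604,  0.   ,  1.274, -0.037]), 'joint_vel': array([ 0.001, -0.001,  0.001, -0.001,  0.001, -0.   ]), 'joint_torque': array([  0.   , -51.505, -36.771,  -0.   ,   0.001,  -0.   ]), 'tool_pos': array([ 0.198, -0.645,  0.231]), 'tcp_rot': array([-3.107, -0.466, -0.   ]), 'wrist_force': array([0.004, 0.553, 0.472]), 'torque': array([ 0.009, -0.011, -0.013]), 'grip_force': 0.0, 'width': 0.9978227584172524}
[[ 0.956  0.293  0.   ]
 [ 0.293 -0.956  0.   ]
 [ 0.    -0.    -1.   ]]
[[ 0.001  0.946  0.324  0.084]
 [ 1.    -0.001 -0.    -0.   ]
 [ 0.     0.324 -0.946 -0.144]
 [ 0.     0.     0.     1.   ]] [[310.415   0.    320.357]
 [  0.    310.415 198.166]
 [  0.      0.      1.   ]]
tray [ 0.483 -0.389  0.007] [ 0.488 -0.387  0.007]
strip [0.593 0.255 0.004] [0.588 0.256 0.004]
tin [ 0.61  -0.373  0.015] [ 0.609 -0.375  0.015]
```

>>> step_arm(series=[0.046,-0.04,-0.029,0.1,0.092,-0.08,-0.029,0.2,0.138,-0.12,-0.029,0.298,0.184,-0.16,-0.029,0.298,0.23,-0.2,-0.029,0.298,0.276,-0.24,-0.029,0.298,0.322,-0.28,-0.029,0.298,0.368,-0.32,-0.029,0.298])

```text
time: 2.65
tool_pos: [0.4568, -0.2297, 0.2607]
tcp_rot: [3.141, -0.001, 0.002]
wrist_force: [1.5, -0.5, 0.2]
width: 1.003
grip_force: 0.0
```

```bash
python3 -c "
from h import *
s=monitor.read_state();print(s['time'],s['tool_pos'],R.from_rotvec(s['tcp_rot']).as_matrix().round(3),s['q'],s['wrist_force'])"
```

```text
2.65 [ 0.45681536 -0.22969441  0.26072014] [[ 1.    -0.     0.001]
 [-0.    -1.    -0.001]
 [ 0.001  0.001 -1.   ]] [-5.14599150e-01 -6.74869522e-02  1.91166277e+00 -2.57051245e-05
  1.29615971e+00  1.05657456e+00] [ 1.51348744 -0.45159504  0.23967073]
```

>>> step_arm(series=[0.055,-0.04,0,0,0.11,-0.08,0,0,0.11,-0.08,0,0,0.11,-0.08,0,0])

```text
time: 3.15
tool_pos: [0.5661, -0.151, 0.2599]
tcp_rot: [3.141, 0.002, -0.002]
wrist_force: [-0.4, -0.2, -0.2]
width: 1.002
grip_force: 0.0
```

```bash
cat > c.py <<'E'
from h import *
np.set_printoptions(precision=4,suppress=True)
w=cam('wrist');save(w,'w1.png')
print(w['Tw'])
for l in ['bed','lower_jaw_face','jaw_face','wheel_rim','tan_board_mid','tan_board']:
    q=viewer.spot_point(w,l)
    print(l,[(np.round(x['point'],1),round(x['score'],2)) for x in q[:2]], viewer.boxes_of(w,l)[:1] if l=='tan_board' else '')
E
python3 c.py
```

```text
[[ 0.002   0.9457  0.3251  0.6505]
 [-1.      0.0018  0.0009 -0.1506]
 [ 0.0003 -0.3251  0.9457  0.4034]
 [ 0.      0.      0.      1.    ]]
bed [(array([299. , 203.4]), 0.81), (array([393.3, 184.2]), 0.37)] 
lower_jaw_face [] 
jaw_face [(array([303.1, 158.7]), 0.71)] 
wheel_rim [(array([390.9, 180.3]), 0.81)] 
tan_board_mid [(array([302.7, 183.1]), 0.85), (array([390.6, 182. ]), 0.43)] 
tan_board [(array([305.7, 183.1]), 0.81)] [{'extent': [305.6, 184.4, 43.1, 42.3], 'score': 0.97}]
```

View pics/w1.png

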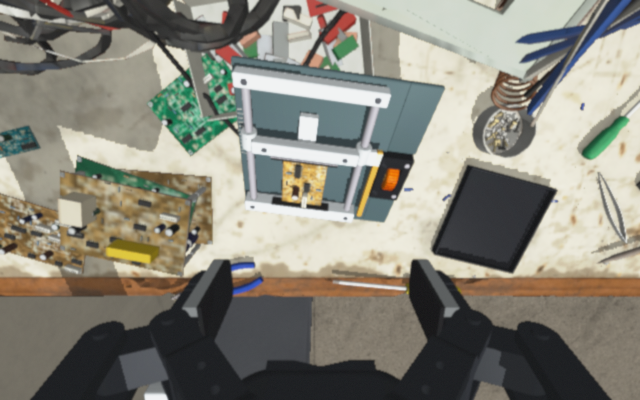

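```bash
python3 -c "
import cv2
i=cv2.imread('pics/w1.png')[45:235,225:425]
cv2.imwrite('pics/w1c.png',cv2.resize(i,None,fx=3,fy=3,interpolation=cv2.INTER_CUBIC))"
```

```text
(no output)
```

View pics/w1c.png

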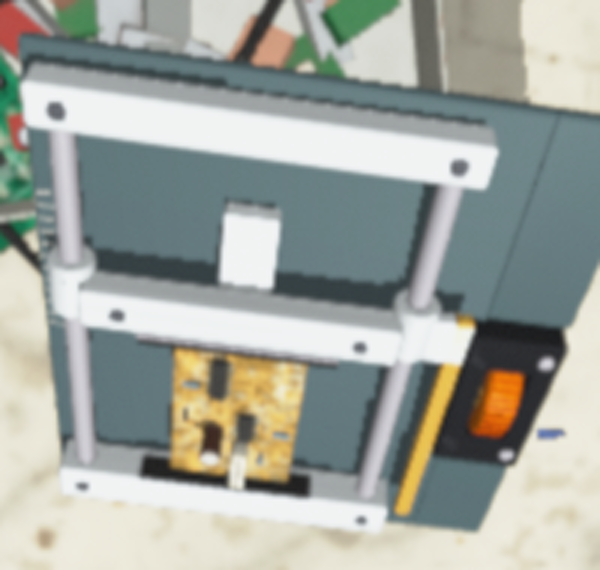

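```bash
cat > fit.py <<'E'
from h import *
from scipy.optimize import least_squares
import pickle
np.set_printoptions(precision=4,suppress=True)
w=cam('wrist');a=cam('scene');b=cam('top')
c=lambda u,v:np.array([u/3+225-.33,v/3+45-.33])
obs=[(w,(152,58,6),c(56,110),1),(w,(152,-58,6),c(459,167),1),(w,(-10,58,10),c(83,486),1),(w,(-10,-58,10),c(361,520),1),
(w,(-20,68,10),c(62,490),1),(w,(-20,-68,10),c(385,528),1),(w,(145,0,6),c(258,153),1),(w,(55,-97,8),(390.9,180.3),.7)]
M={'bed':(0,0,0),'lower_jaw_face':(0,0,4),'wheel_rim':(55,-97,8)}
for p in(a,b,w):
    for l,m in M.items():
        if p is w and l!='bed':continue
        q=viewer.spot_point(p,l)
        if q and q[0]['score']>.5: obs.append((p,m,q[0]['point'],.5))
def BR(y): return R.from_euler('z',y).as_matrix()@R.from_euler('y',-30,degrees=True).as_matrix()
def f(x,full=False):
    r=[(proj(p,x[:3]+BR(x[3])@(np.array(m)/1e3))-np.array(o))*k for p,m,o,k in obs]
    return np.ravel(r)
s=least_squares(f,[.53,-.13,.04,0],loss='soft_l1')
print(s.x,f(s.x).reshape(-1,2))
x=s.x;B=BR(x[3]);np.save('bed.npy',x)
def inbed(p,uv,z):
    X=onplane(p,uv,n=B[:,2],o=x[:3]+B[:,2]*z/1e3);return B.T@(X-x[:3])*1e3
print('jaw front edge',inbed(w,c(120,332),15),inbed(w,c(360,362),15))
for u,v in [(174,350),(305,364),(292,480),(172,467)]: print('tan',inbed(w,c(u,v),4))
print('rim world',x[:3]+B@[.055,-.097,.008])
tr=np.array([onplane(w,u,.014) for u in [(469,162),(556,188),(516,271),(433,247)]]);print(tr,tr.mean(0))
E
python3 fit.py
```

```text
[ 0.5236 -0.1278  0.0411 -0.1279] [[-0.0036 -0.3579]
 [ 0.0334 -1.2365]
 [ 0.3356 -1.3161]
 [ 0.653  -1.6287]
 [-0.202   1.4494]
 [-0.93    1.3867]
 [-0.2474  1.7548]
 [-0.0778  2.0731]
 [ 0.4525  0.286 ]
 [-0.8044 -0.5029]
 [ 0.3413 -0.1117]
 [ 0.4738  0.4514]
 [-0.3188 -0.2531]
 [-0.2642  1.5432]
 [ 1.5988 -2.0419]]
jaw front edge [79.0967 40.0532 15.    ] [ 79.1359 -41.6183  15.    ]
tan [63.7793 23.1207  4.    ]
tan [ 64.9176 -23.9704   4.    ]
tan [ -0.0486 -26.7176   4.    ]
tan [-0.9109 22.7419  4.    ]
rim world [ 0.5545 -0.2296  0.0755]
[[ 0.5648 -0.342   0.014 ]
 [ 0.5299 -0.4616  0.014 ]
 [ 0.4046 -0.4345  0.014 ]
 [ 0.4435 -0.3101  0.014 ]] [ 0.4857 -0.387   0.014 ]
```

>>> step_arm(series=[-0.014,-0.018,0.05,0.128,-0.014,-0.018,0.11,0.128,-0.014,-0.018,0.16,0.128,-0.014,-0.018,0.18,0.128,-0.014,-0.018,0.18,0.128], gripper=0.74, newtons=25)

```text
time: 4.68
tool_pos: [0.5501, -0.1328, 0.0779]
tcp_rot: [-3.134, 0.201, 0.008]
wrist_force: [-0.0, -0.9, -0.9]
width: 0.739
grip_force: 0.0
```

```bash
cat > d.py <<'E'
from h import *
import sys
np.set_printoptions(precision=4,suppress=True)
w=cam('wrist');save(w,sys.argv[1])
s=monitor.read_state();T=R.from_rotvec(s['tcp_rot']).as_matrix();print(s['time'],s['tool_pos'],T)
x=np.load('bed.npy');B=R.from_euler('z',x[3]).as_matrix()@R.from_euler('y',-30,degrees=True).as_matrix()
print('tcp in bed',B.T@(s['tool_pos']-x[:3])*1e3)
for l,m in [('bed',(0,0,0)),('tan_board_mid',(33,0,2)),('jaw_face',(74,0,4)),('wheel_rim',(55,-97,8)),('strip_board_mid',(47,0,2))]:
    q=viewer.spot_point(w,l)
    if q:
        X=onplane(w,q[0]['point'],n=B[:,2],o=x[:3]+B[:,2]*m[2]/1e3)
        print(l,q[0]['score'],np.round(q[0]['point']),B.T@(X-x[:3])*1e3,X)
E
python3 d.py w2.png
```

```text
4.725 [ 0.5516 -0.1332  0.0798] [[ 0.9918 -0.1277 -0.0014]
 [-0.1277 -0.9918  0.0004]
 [-0.0015 -0.0002 -1.    ]]
tcp in bed [44.09   -1.8183 19.315 ]
bed 0.95 [318. 270.] [-2.3921  0.5932  0.    ] [ 0.5216 -0.1269  0.0399]
tan_board_mid 0.94 [315. 244.] [32.8431  1.6958  2.    ] [ 0.551  -0.1296  0.0592]
jaw_face 0.71 [313. 205.] [70.4785  2.4875  4.    ] [ 0.5824 -0.1329  0.0798]
```

View pics/w2.png

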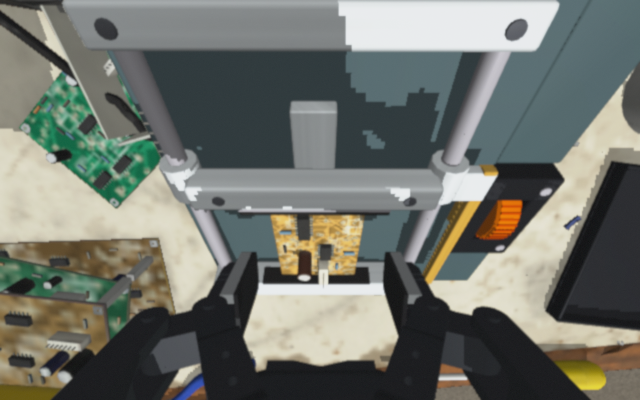

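>>> step_arm(series=[0,-0.002,0.02,0,0,-0.002,0.0285,0,0,-0.002,0.0285,0,0,-0.002,0.0285,0])

```text
time: 5.48
tool_pos: [0.5527, -0.1316, 0.0524]
tcp_rot: [3.135, -0.201, 0.002]
wrist_force: [0.2, 0.7, -0.2]
width: 0.742
grip_force: 0.0
```

>>> step_arm(series=[0,0,0,0,0,0,0,0,0,0,0,0,0,0,0,0], gripper=0.45)

```text
time: 5.98
tool_pos: [0.5529, -0.1317, 0.0527]
tcp_rot: [3.135, -0.201, 0.002]
wrist_force: [-0.5, 0.1, 4.7]
width: 0.553
grip_force: 25.9
```

>>> step_arm(series=[-0.008,0,-0.013,0,-0.016,0,-0.028,0,-0.02,0,-0.07,0,-0.024,0.04,-0.11,0,-0.03,0.1,-0.11,0,-0.034,0.16,-0.11,0,-0.034,0.215,-0.11,0,-0.034,0.2615,-0.11,0])

```text
time: 6.98
tool_pos: [0.4835, -0.3879, 0.1625]
tcp_rot: [-3.135, 0.203, 0.001]
wrist_force: [0.1, 0.7, 0.1]
width: 0.548
grip_force: 26.0
```

>>> step_arm(series=[0,0,0.05,0,0,0,0.09,0,0,0,0.105,0,0,0,0.11,0,0,0,0.11,0])

```text
time: 7.6
tool_pos: [0.4859, -0.3868, 0.0532]
tcp_rot: [3.134, -0.201, 0.002]
wrist_force: [0.3, -0.1, -0.6]
width: 0.553
grip_force: 26.0
```

>>> step_arm(series=[0,0,0.025,0,0,0,0.035,0,0,0,0.039,0,0,0,0.043,0,0,0,0.046,0,0,0,0.046,0])

```text
time: 8.35
tool_pos: [0.4881, -0.3879, 0.0089]
tcp_rot: [3.132, -0.201, 0.009]
wrist_force: [2.6, 1.5, 6.2]
width: 0.549
grip_force: 27.4
```

>>> step_arm(series=[0,0,0.003,0,0,0,0.005,0,0,0,0.005,0])

```text
time: 8.72
tool_pos: [0.4888, -0.3886, 0.0045]
tcp_rot: [3.131, -0.201, 0.011]
wrist_force: [3.5, 0.5, 6.7]
width: 0.554
grip_force: 27.8
```

>>> step_arm(series=[0,0,0,0,0,0,0,0,0,0,0,0,0,0,-0.03,0,0,0,-0.08,0,0,0,-0.12,0], gripper=0.75)

```text
time: 9.48
tool_pos: [0.485, -0.3865, 0.1221]
tcp_rot: [3.135, -0.201, -0.0]
wrist_force: [-0.1, -0.3, 0.6]
width: 0.75
grip_force: 0.0
```

```bash
cat > e.py <<'E'
from h import *
np.set_printoptions(precision=3,suppress=True)
w=cam('wrist');save(w,'w3.png')
for l,z in [('tan_board_mid',.005),('tan_board',.003),('tray',0)]:
    q=viewer.spot_point(w,l)
    for k in q[:2]: print(l,k['score'],k['point'],onplane(w,k['point'],z))
    print(viewer.boxes_of(w,l)[:1])
s=monitor.read_state();print(s['time'],s['tool_pos'],s['q'],R.from_rotvec(s['tcp_rot']).as_matrix())
E
python3 e.py
```

```text
tan_board_mid 0.87 [320.6, 189.2] [ 0.488 -0.387  0.005]
[{'extent': [321.6, 192.4, 56.0, 77.4], 'score': 0.77}]
tan_board 0.82 [324.2, 190.9] [ 0.486 -0.39   0.003]
[{'extent': [324.4, 193.1, 52.1, 73.5], 'score': 0.68}]
tray 0.45 [326.1, 189.4] [ 0.486 -0.391  0.   ]
[{'extent': [330.4, 192.2, 159.4, 163.4], 'score': 0.62}]
9.825 [ 0.484 -0.385  0.119] [-0.713  0.253  1.836 -0.     1.057  0.986] [[ 0.992 -0.128 -0.003]
 [-0.128 -0.992  0.002]
 [-0.003 -0.002 -1.   ]]
```

View pics/w3.png

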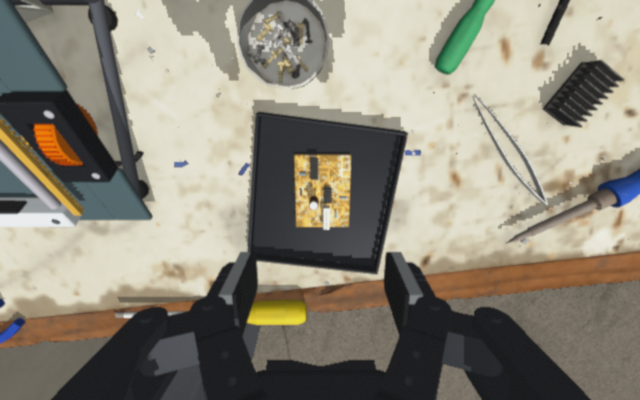

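>>> step_arm(series=[0.01,-0.055,0,0,0.02,-0.11,0,0,0.0296,-0.1647,0,0,0.0296,-0.1647,0,0,0.0296,-0.1647,0.02,0,0.0296,-0.1647,0.02,0], gripper=0.0)

```text
time: 10.58
tool_pos: [0.5328, -0.2269, 0.0972]
tcp_rot: [-3.133, 0.203, 0.009]
wrist_force: [-0.7, -0.4, -0.4]
width: 0.002
grip_force: 0.0
```

```bash
cat > wh.py <<'E'
from h import *
np.set_printoptions(precision=4,suppress=True)
x=np.load('bed.npy');B=R.from_euler('z',x[3]).as_matrix()@R.from_euler('y',-30,degrees=True).as_matrix()
w=cam('wrist');save(w,'w4.png')
s=monitor.read_state();T=R.from_rotvec(s['tcp_rot']).as_matrix()
d=R.from_euler('z',x[3]).as_matrix().T@(s['tool_pos']-x[:3]);print(s['time'],'h,y mm',d[:2]*1e3,'z',s['tool_pos'][2],'F',s['wrist_force'],s['width'])
print(T[:,0],x)
for l,z in [('wheel_rim',8),('jaw_face',4),('bed',0)]:
  for q in viewer.spot_point(w,l)[:2]:
    print(l,q['score'],q['point'],B.T@(onplane(w,q['point'],n=B[:,2],o=x[:3]+B[:,2]*z/1e3)-x[:3])*1e3)
print('proj rim',proj(w,x[:3]+B@[.055,-.097,.008]),'tcp',proj(w,s['tool_pos']))
E
python3 wh.py
```

```text
10.625 h,y mm [ 22.494  -97.4271] z 0.09826027426321109 F [-0.2961 -1.0979  0.4526] -0.0009764555596658908
[ 0.9916 -0.1295 -0.0044] [ 0.5236 -0.1278  0.0411 -0.1279]
wheel_rim 0.68 [318.3, 210.6] [ 52.3353 -95.5343   8.    ]
jaw_face 0.76 [134.8, 182.5] [71.5905  2.8306  4.    ]
jaw_face 0.73 [526.2, 81.1] [ 129.362 -178.071    4.   ]
bed 0.69 [181.8, 250.5] [-4.5264  4.6386  0.    ]
proj rim [320.8488 207.6801] tcp [321.6904 261.2178]
```

View pics/w4.png

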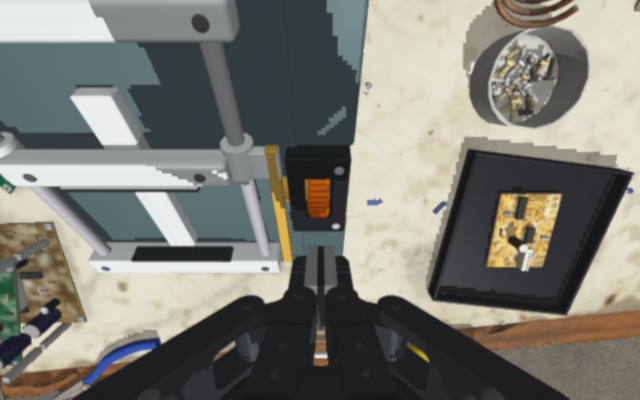

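>>> step_arm(series=[0,0,0.025,0,0.001,0,0.031,0,0.004,0,0.032,0,0.004,0,0.032,0])

```text
time: 11.28
tool_pos: [0.5388, -0.2274, 0.069]
tcp_rot: [-3.135, 0.201, 0.003]
wrist_force: [-4.5, 0.5, 0.4]
width: 0.0
grip_force: 1.6
```

>>> step_arm(series=[0.003,0,-0.003,0,0.007,0,-0.0056,0,0.011,0,-0.0069,0,0.014,0,-0.0072,0,0.0185,0,-0.0072,0])

```text
time: 11.9
tool_pos: [0.5584, -0.2301, 0.0769]
tcp_rot: [3.135, -0.201, 0.001]
wrist_force: [-4.4, -0.3, 5.4]
width: 0.001
grip_force: 2.7
```

```bash
sed -i 's/^w=cam.*/w=cam("wrist")/; s/,save(w.*//' wh.py; python3 wh.py
```

```text
11.95 h,y mm [ 48.4529 -97.0055] z 0.07693787767378908 F [-0.45   -0.6368  2.5241] -0.0006356996962334897
[ 0.9918 -0.1278  0.002 ] [ 0.5236 -0.1278  0.0411 -0.1279]
jaw_face 0.89 [120.0, 239.4] [75.0146  2.228   4.    ]
bed 0.69 [178.5, 298.2] [-4.1752  1.7557  0.    ]
proj rim [321.0111 266.6333] tcp [321.0399 260.0646]
```

```bash
cat > jw.py <<'E'
from h import *
import sys
np.set_printoptions(precision=4,suppress=True)
x=np.load('bed.npy');B=R.from_euler('z',x[3]).as_matrix()@R.from_euler('y',-30,degrees=True).as_matrix()
def prof(img,p,y,z=15,xs=np.arange(50,145,1.)):
    P=np.array([proj(p,x[:3]+B@(np.array([X,y,z])/1e3)) for X in xs]).astype(np.float32)
    return cv2.remap(cv2.cvtColor(img,cv2.COLOR_RGB2GRAY),P[:,0],P[:,1],cv2.INTER_LINEAR).ravel()
if __name__=='__main__':
    w=cam('wrist');img=w['image']
    for y in (35,25,-30,-45):
        g=prof(img,w,y).astype(int); d=g[3:]-g[:-3]
        up=np.argsort(-d)[:3]; dn=np.argsort(d)[:3]
        print(y,'rise at',51.5+up,d[up],'fall',51.5+dn,d[dn])
    print([(q['point'],q['score'],B.T@(onplane(w,q['point'],n=B[:,2],o=x[:3]+B[:,2]*.004)-x[:3])*1e3) for q in viewer.spot_point(w,'jaw_face')[:1]])
    s=monitor.read_state();print(s['time'],s['tool_pos'],s['wrist_force'])
    if len(sys.argv)>1: save(w,sys.argv[1])
E
python3 jw.py w5.png; python3 -c "
from jw import *
import json
"
```

```text
35 rise at [85.5 84.5 86.5] [74 63 57] fall [ 99.5 100.5 101.5] [-239 -233 -130]
25 rise at [85.5 84.5 86.5] [166 166  95] fall [112.5 113.5 111.5] [-153 -151 -102]
-30 rise at [84.5 85.5 86.5] [151 149  74] fall [113.5 112.5  98.5] [-92 -84 -64]
-45 rise at [84.5 85.5 83.5] [114 102  59] fall [113.5 112.5  88.5] [-93 -88 -67]
[([120.1, 239.7], 0.7, array([76.0058,  1.866 ,  4.    ]))]
12.2 [ 0.5592 -0.2302  0.0769] [ 1.1823 -0.1278  5.526 ]
```

>>> step_arm(series=[0,0,-0.02,0,-0.022,0,-0.025,0,-0.022,0,-0.025,0])

```text
time: 12.58
tool_pos: [0.5353, -0.2268, 0.1018]
tcp_rot: [3.135, -0.202, 0.0]
wrist_force: [0.5, 0.2, -0.2]
width: -0.002
grip_force: 0.0
```

```bash
python3 jw.py w6.png;python3 wh.py
```

```text
35 rise at [84.5 85.5 83.5] [165 133 126] fall [116.5 117.5  99.5] [-93 -91 -78]
25 rise at [83.5 82.5 84.5] [119 105  83] fall [134.5 133.5 135.5] [-102 -102  -96]
-30 rise at [82.5 83.5 81.5] [113 108  76] fall [ 89.5  90.5 107.5] [-94 -92 -92]
-45 rise at [96.5 95.5 85.5] [38 29 28] fall [107.5 108.5 106.5] [-94 -90 -49]
[([140.1, 178.3], 0.85, array([76.4678,  1.2974,  4.    ]))]
12.675 [ 0.5362 -0.227   0.1013] [0.6585 0.3222 0.5495]
12.725 h,y mm [ 25.3738 -96.7314] z 0.10116448732137313 F [ 0.9873 -0.5544  0.3099] 0.0018012731866953687
[ 0.9918 -0.128   0.0006] [ 0.5236 -0.1278  0.0411 -0.1279]
wheel_rim 0.86 [321.3, 211.3] [ 54.5872 -96.9774   8.    ]
jaw_face 0.85 [138.1, 181.8] [75.2605  2.7718  4.    ]
bed 0.84 [186.9, 250.3] [-1.3986  2.1505  0.    ]
proj rim [321.3404 210.8583] tcp [320.9557 260.9432]
```

>>> step_arm(series=[0.0015,0,0.028,0,0.007,0,0.0327,0,0.01,0,0.03,0,0.0133,0,0.0282,0,0.0171,0,0.0274,0,0.021,0,0.0274,0,0.025,0,0.0274,0])

```text
time: 13.75
tool_pos: [0.5624, -0.2302, 0.0769]
tcp_rot: [-3.135, 0.202, -0.003]
wrist_force: [-8.2, 4.0, 15.6]
width: -0.001
grip_force: 10.6
```

>>> step_arm(series=[0,0,-0.025,0,-0.025,0,-0.0274,0,-0.025,0,-0.0274,0])

```text
time: 14.12
tool_pos: [0.5352, -0.2267, 0.1012]
tcp_rot: [-3.135, 0.202, 0.001]
wrist_force: [0.6, 0.3, -0.2]
width: -0.002
grip_force: 0.0
```

```bash
python3 jw.py w7.png
```

```text
35 rise at [100.5 101.5  99.5] [171 161 107] fall [119.5 120.5 121.5] [-149 -146 -146]
25 rise at [98.5 97.5 99.5] [105  91  90] fall [134.5 133.5 122.5] [-102 -101  -90]
-30 rise at [ 98.5  99.5 139.5] [76 49 47] fall [122.5 121.5 123.5] [-93 -79 -77]
-45 rise at [112.5 111.5 101.5] [41 29 27] fall [122.5 121.5 123.5] [-95 -80 -78]
[([124.3, 155.3], 0.93, array([92.9166,  1.739 ,  4.    ]))]
14.225 [ 0.5363 -0.2269  0.1009] [0.9527 0.0813 0.2962]
```

>>> step_arm(series=[0.0015,0,0.028,0,0.0065,0,0.032,0,0.0095,0,0.0295,0,0.0128,0,0.0275,0,0.0166,0,0.0265,0,0.0205,0,0.0262,0,0.022,0,0.0262,0])

```text
time: 15.1
tool_pos: [0.5595, -0.2299, 0.0769]
tcp_rot: [-3.135, 0.201, -0.003]
wrist_force: [-2.5, 2.5, 10.5]
width: 0.001
grip_force: 5.0
```

>>> step_arm(series=[0,0,-0.025,0,-0.025,0,-0.05,0,-0.025,0,-0.09,0,-0.025,0,-0.09,0])

```text
time: 15.6
tool_pos: [0.5362, -0.2278, 0.169]
tcp_rot: [3.132, -0.201, 0.011]
wrist_force: [-0.1, 0.2, 0.4]
width: -0.003
grip_force: 0.0
```

```bash
python3 jw.py w8.png; python3 -c "
from h import *
s=monitor.read_state();print(s['q'],R.from_rotvec(s['tcp_rot']).as_matrix().round(3))"
```

```text
35 rise at [114.5 115.5 113.5] [127 109  93] fall [135.5 134.5 129.5] [-90 -87 -76]
25 rise at [111.5 115.5 114.5] [104  92  70] fall [135.5 134.5 129.5] [-89 -86 -76]
-30 rise at [111.5 115.5 110.5] [109  88  86] fall [134.5 135.5 124.5] [-93 -92 -77]
-45 rise at [114.5 113.5 115.5] [113  90  62] fall [134.5 135.5 117.5] [-94 -92 -88]
[([171.3, 123.7], 0.66, array([105.7646,   3.6161,   4.    ]))]
15.7 [ 0.5337 -0.2267  0.1651] [-0.2466 -0.6107 -0.701 ]
[-4.44673244e-01  1.35621708e-01  1.88281160e+00  1.17953977e-04
  1.12244611e+00  1.25418185e+00] [[ 0.992 -0.128  0.001]
 [-0.128 -0.992 -0.   ]
 [ 0.001  0.    -1.   ]]
```

>>> step_arm(series=[-0.0083,-0.06,-0.03,-0.18,-0.0167,-0.12,-0.05,-0.36,-0.025,-0.18,-0.05,-0.54,-0.033,-0.24,-0.05,-0.72,-0.042,-0.3,-0.05,-0.9,-0.05,-0.36,-0.05,-1.08,-0.058,-0.42,-0.05,-1.26,-0.067,-0.48,-0.05,-1.44], gripper=0.6)

```text
time: 16.7
tool_pos: [0.5269, 0.2599, 0.2126]
tcp_rot: [-2.483, -1.923, 0.005]
wrist_force: [0.8, -0.6, 0.5]
width: 0.6
grip_force: 0.0
```

```bash
python3 -c "
from h import *
s=monitor.read_state();print(s['time'],s['tool_pos'],R.from_rotvec(s['tcp_rot']).as_matrix().round(3),s['q'])"
```

```text
16.7 [0.52689135 0.25989539 0.21260543] [[ 0.25   0.968 -0.003]
 [ 0.968 -0.25  -0.001]
 [-0.002 -0.003 -1.   ]] [ 4.15919176e-01  1.14497747e-01  1.81512051e+00 -1.29768562e-04
  1.21532619e+00  6.68761269e-01]
```

>>> step_arm(series=[0.015,0.027,0,-0.18,0.029,0.053,0,-0.36,0.029,0.053,0,-0.4,0.029,0.053,0,-0.4,0.029,0.053,0,-0.4])

```text
time: 17.32
tool_pos: [0.5859, 0.2723, 0.2133]
tcp_rot: [-2.059, -2.371, 0.003]
wrist_force: [-0.1, 1.1, -0.0]
width: 0.601
grip_force: 0.0
```

```bash
cat > st.py <<'E'
from h import *
import sys
np.set_printoptions(precision=4,suppress=True)
w=cam('wrist');save(w,sys.argv[1])
s=monitor.read_state();T=R.from_rotvec(s['tcp_rot']).as_matrix();print(s['time'],s['tool_pos'],T[:,0])
q=viewer.spot_point(w,'strip_board_mid');print(q[:1],onplane(w,q[0]['point'],.002) if q else '')
e=viewer.boxes_of(w,'strip_board')[:1];print(e)
if e:
    cx,cy,bw,bh=[int(v) for v in e[0]['extent']];m=8
    x0,y0=max(cx-bw//2-m,0),max(cy-bh//2-m,0)
    c=w['image'][y0:cy+bh//2+m,x0:cx+bw//2+m]
    hsv=cv2.cvtColor(c,cv2.COLOR_RGB2HSV);k=cv2.inRange(hsv,(80,70,30),(110,255,255))
    k=cv2.morphologyEx(k,cv2.MORPH_CLOSE,np.ones((9,9)))
    cs,_=cv2.findContours(k,cv2.RETR_EXTERNAL,cv2.CHAIN_APPROX_NONE);b=max(cs,key=cv2.contourArea)
    rr=cv2.boxPoints(cv2.minAreaRect(b))+[x0,y0]
    P=np.array([onplane(w,u,.004)[:2] for u in rr]);print(rr,P,'centre',P.mean(0))
    L=[P[1]-P[0],P[2]-P[1]];print('len',[np.linalg.norm(v) for v in L])
    v=max(L,key=np.linalg.norm);v=v*np.sign(v[1]);yaw=np.arctan2(v[1],v[0]);print('yaw',yaw,'tool yaw',np.arctan2(T[1,0],T[0,0]))
    d=np.append(P.mean(0),0)-s['tool_pos'];print('shift tool',T.T@d)
E
python3 st.py w9.png
```

```text
17.375 [0.586  0.2723 0.2138] [-0.14    0.9902 -0.0004]
[{'point': [318.5, 180.1], 'score': 0.68}] [0.5861 0.2569 0.002 ]
[{'extent': [136.4, 308.0, 24.4, 44.2], 'score': 0.65}]
[[147. 318.]
 [147. 318.]
 [147. 318.]
 [147. 318.]] [[0.378  0.0275]
 [0.378  0.0275]
 [0.378  0.0275]
 [0.378  0.0275]] centre [0.378  0.0275]
len [np.float64(0.0), np.float64(0.0)]
yaw 0.0 tool yaw 1.7112345075569644
shift tool [-0.2133 -0.2399  0.2143]
```

View pics/w9.png

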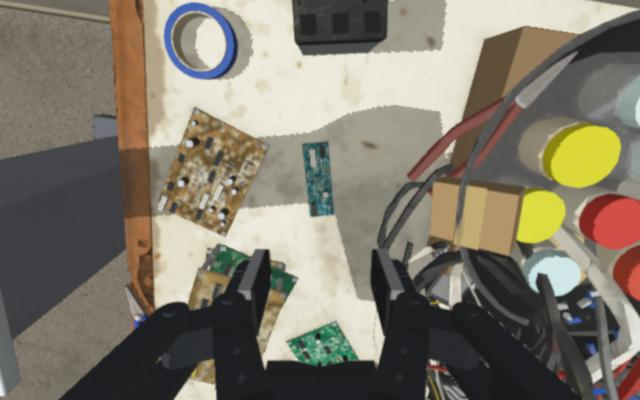

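```bash
sed -i "s/^e=viewer.*/e=[{'extent':[q[0]['point'][0],q[0]['point'][1],float(sys.argv[2]),float(sys.argv[3])]}]/" st.py; python3 st.py w9.png 34 84
```

```text
17.525 [0.5864 0.2724 0.2147] [-0.1402  0.9901  0.    ]
[{'point': [316.8, 179.7], 'score': 0.72}] [0.5849 0.257  0.002 ]
[[301.9699 144.2137]
 [325.863  141.6986]
 [333.3589 212.9096]
 [309.4658 215.4247]] [[0.5624 0.2966]
 [0.5889 0.3032]
 [0.6107 0.2186]
 [0.5822 0.2112]] centre [0.586  0.2574]
len [np.float64(0.027319102458697272), np.float64(0.08734605891242236)]
yaw 1.8229771462841726 tool yaw 1.7114283403099666
shift tool [-0.0148 -0.0024  0.2147]
```

>>> step_arm(series=[-0.015,-0.0024,0.05,-0.112,-0.015,-0.0024,0.11,-0.112,-0.015,-0.0024,0.165,-0.112,-0.015,-0.0024,0.195,-0.112,-0.015,-0.0024,0.21,-0.112,-0.015,-0.0024,0.213,-0.112,-0.015,-0.0024,0.213,-0.112])

```text
time: 18.45
tool_pos: [0.5877, 0.2579, 0.0034]
tcp_rot: [1.923, 2.483, 0.004]
wrist_force: [0.1, 0.5, 0.5]
width: 0.599
grip_force: 0.0
```

>>> step_arm(series=[0,0,0,0,0,0,0,0,0,0,0,0,0,0,0,0], gripper=0.25, newtons=25)

```text
time: 18.95
tool_pos: [0.5873, 0.2579, 0.0042]
tcp_rot: [1.923, 2.483, 0.003]
wrist_force: [-3.2, -0.8, 6.5]
width: 0.255
grip_force: 3.1
```

>>> step_arm(series=[0,0,0,0,0,0,-0.04,0,0,0,-0.1,0,0,0,-0.1,0,0,0,-0.1,0], gripper=0.6)

```text
time: 19.58
tool_pos: [0.5865, 0.2574, 0.1023]
tcp_rot: [1.923, 2.483, 0.001]
wrist_force: [0.0, -0.7, -0.9]
width: 0.601
grip_force: 0.0
```

```bash
python3 st.py w10.png 60 160
```

```text
19.625 [0.5855 0.257  0.1009] [-0.2503  0.9682 -0.0002]
[{'point': [318.2, 197.5], 'score': 0.93}] [0.5855 0.2578 0.002 ]
[[301.4252 246.7879]
 [303.0085 145.4533]
 [339.1091 146.0173]
 [337.5257 247.3519]] [[0.5825 0.211 ]
 [0.5633 0.2969]
 [0.5906 0.3036]
 [0.6131 0.2183]] centre [0.5874 0.2575]
len [np.float64(0.08809116306780208), np.float64(0.02810556491328997)]
yaw 1.7906296753103255 tool yaw 1.823758346784468
shift tool [-0.      0.0021  0.1009]
```

View pics/w10.png

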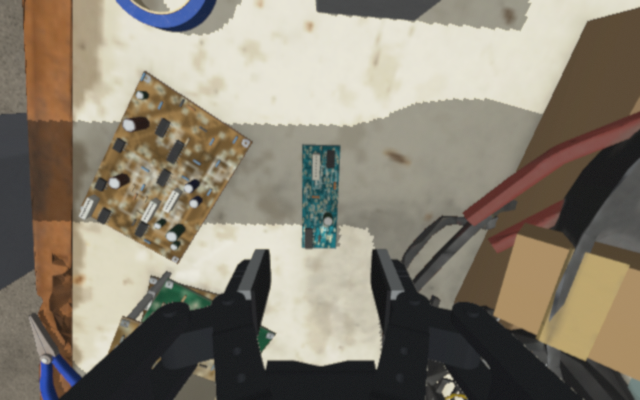

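>>> step_arm(series=[0,0.0015,0.05,0.025,0,0.0015,0.085,0.025,0,0.0015,0.1,0.025,0,0.0015,0.104,0.025,0,0.0015,0.104,0.025,0,0.0015,0.104,0.025], gripper=0.48)

```text
time: 20.42
tool_pos: [0.5869, 0.2574, -0.0016]
tcp_rot: [-1.954, -2.459, 0.003]
wrist_force: [-5.1, -2.2, 7.5]
width: 0.482
grip_force: 3.6
```

>>> step_arm(series=[0,0,-0.0015,0,0,0,-0.0015,0,0,0,-0.0015,0,0,0,-0.0015,0], gripper=0.25)

```text
time: 20.92
tool_pos: [0.5883, 0.2579, -0.0002]
tcp_rot: [1.954, 2.459, 0.001]
wrist_force: [-0.2, -0.3, 4.7]
width: 0.341
grip_force: 26.7
```

>>> step_arm(series=[0,0,-0.06,0,0,0,-0.12,0.1,-0.03,-0.009,-0.172,0.28,-0.085,-0.025,-0.172,0.46,-0.145,-0.043,-0.172,0.64,-0.205,-0.061,-0.172,0.82,-0.265,-0.079,-0.172,1.0,-0.325,-0.097,-0.172,1.18])

```text
time: 21.92
tool_pos: [0.5659, -0.082, 0.1705]
tcp_rot: [-2.995, -0.948, 0.001]
wrist_force: [0.1, 0.1, -0.0]
width: 0.337
grip_force: 25.1
```

```bash
cat > p.py <<'E'
from h import *
import sys
np.set_printoptions(precision=4,suppress=True)
x=np.load('bed.npy');s=monitor.read_state();T=R.from_rotvec(s['tcp_rot']).as_matrix()
h,y,z=[float(v) for v in sys.argv[1:4]]
Z=R.from_euler('z',x[3]).as_matrix();tgt=x[:3]+Z@[h,y,0];tgt[2]=z
print(s['time'],s['tool_pos'],s['width'],s['grip_force'],'cur h,y',(Z.T@(s['tool_pos']-x[:3]))[:2],'shift',T.T@(tgt-s['tool_pos']),'turn',np.arctan2(T[1,0],T[0,0])-x[3])
E
python3 p.py .0399 .001 .17
```

```text
21.925 [ 0.5659 -0.082   0.1705] 0.3373362438699252 25.07396399974823 cur h,y [0.0361 0.0508] shift [-0.0308  0.0393  0.0004] turn 0.7409949112987699
```

>>> step_arm(series=[-0.015,0.02,0,0.18,-0.031,0.039,0,0.36,-0.031,0.039,0,0.54,-0.031,0.039,0,0.72,-0.031,0.039,0,0.741,-0.031,0.039,0,0.741])

```text
time: 22.68
tool_pos: [0.5638, -0.1298, 0.1707]
tcp_rot: [-3.136, 0.188, 0.001]
wrist_force: [-0.3, 0.6, -0.3]
width: 0.337
grip_force: 25.1
```

```bash
python3 p.py .0399 .001 .098; python3 jw.py w11.png; python3 d.py w11.png
```

```text
22.675 [ 0.5638 -0.1298  0.1707] 0.33746338307333756 25.072962641716003 cur h,y [0.0402 0.0031] shift [-0.0002  0.0021  0.0727] turn 0.008473059354168366
35 rise at [112.5 111.5 124.5] [65 57 53] fall [136.5 135.5 137.5] [-93 -73 -71]
25 rise at [112.5 111.5  56.5] [74 66 50] fall [136.5 135.5 137.5] [-95 -77 -71]
-30 rise at [111.5 112.5 115.5] [102  93  67] fall [136.5 135.5 129.5] [-97 -81 -74]
-45 rise at [114.5 113.5 115.5] [162 137 123] fall [129.5 128.5 142.5] [-71 -65 -59]
[([323.6, 144.6], 0.74, array([105.8083,   1.6548,   4.    ]))]
22.775 [ 0.564  -0.1298  0.171 ] [-1.1177 -0.2821 -0.1   ]
22.825 [ 0.5641 -0.1298  0.1711] [[ 0.9928 -0.1202 -0.0003]
 [-0.1202 -0.9928  0.0001]
 [-0.0003 -0.0001 -1.    ]]
tcp in bed [100.0454   3.177   92.4086]
tan_board_mid 0.6 [566. 221.] [  17.4401 -222.3739    2.    ] [ 0.5092 -0.3502  0.0515]
jaw_face 0.87 [324. 144.] [106.8976   1.2652   4.    ] [ 0.6136 -0.1381  0.098 ]
wheel_rim 0.96 [442. 200.] [ 52.6087 -96.4401   8.    ] [ 0.5525 -0.2288  0.0743]
strip_board_mid 0.87 [320. 261.] [-57.8903   3.1262   2.    ] [ 0.4733 -0.1182  0.0138]
```

View pics/w11.png

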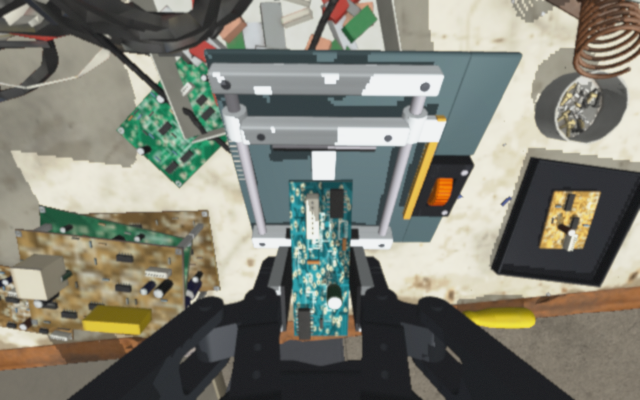

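>>> step_arm(series=[0,0.002,0.04,0.008,0,0.002,0.07,0.008,0,0.002,0.077,0.008,0,0.002,0.08,0.008,0,0.002,0.08,0.008])

```text
time: 23.7
tool_pos: [0.5649, -0.1322, 0.0925]
tcp_rot: [3.135, -0.204, 0.003]
wrist_force: [-0.2, 0.1, -0.5]
width: 0.333
grip_force: 25.1
```

>>> step_arm(series=[0.0005,0,0.005,0,0.0014,0,0.011,0,0.0033,0,0.017,0,0.005,0,0.021,0,0.006,0,0.023,0,0.006,0,0.024,0])

```text
time: 24.45
tool_pos: [0.5695, -0.1327, 0.0669]
tcp_rot: [-3.135, 0.204, 0.002]
wrist_force: [-4.3, -1.0, 6.6]
width: 0.334
grip_force: 25.5
```

```bash
python3 p.py .0459 .001 .0676; python3 d.py w12.png
```

```text
24.45 [ 0.5695 -0.1327  0.0669] 0.33410745438399075 25.483924448490143 cur h,y [0.0461 0.001 ] shift [-0.0003 -0.     -0.0007] turn -0.0022417664271043303
24.5 [ 0.5694 -0.1327  0.067 ] [[ 0.9915 -0.1298 -0.0011]
 [-0.1298 -0.9915  0.0002]
 [-0.0012 -0.0001 -1.    ]]
tcp in bed [52.9064  0.9968 -0.587 ]
bed 0.59 [320. 305.] [-2.4973  1.8806 -0.    ] [ 0.5217 -0.1257  0.0398]
jaw_face 0.83 [318. 202.] [106.9372   2.2594   4.    ] [ 0.6137 -0.1371  0.098 ]
wheel_rim 0.82 [513. 274.] [ 54.937  -95.5975   8.    ] [ 0.5546 -0.2282  0.0755]
strip_board_mid 0.73 [319. 261.] [58.1323  1.9397  2.    ] [ 0.5728 -0.1322  0.0719]
```

>>> step_arm(series=[0,0,-0.001,0,0,0,-0.001,0,0,0,-0.001,0,0,0,-0.02,0,0,0,-0.06,0,0,0,-0.11,0,0,0,-0.11,0], gripper=0.55)

```text
time: 25.62
tool_pos: [0.5742, -0.1339, 0.1847]
tcp_rot: [3.132, -0.204, 0.019]
wrist_force: [1.1, 0.2, -0.5]
width: 0.548
grip_force: 0.0
```

```bash
cat > sb.py <<'E'
from h import *
from jw import x,B
np.set_printoptions(precision=4,suppress=True)
def look(w,u0=None):
    q=viewer.spot_point(w,'strip_board_mid')
    for k in q[:2]: print('mid',k['score'],np.round(k['point']),B.T@(onplane(w,k['point'],n=B[:,2],o=x[:3]+B[:,2]*.002)-x[:3])*1e3)
    # rectify bed plane z=4mm at 4px/mm
    S=4;xs=np.arange(-20,125,1/S);ys=np.arange(40,-40,-1/S)
    g=np.array([proj(w,x[:3]+B@[X/1e3,Y/1e3,.004]) for X in xs[::-1] for Y in ys]).reshape(len(xs),len(ys),2).astype(np.float32)
    im=cv2.remap(w['image'],g[...,0],g[...,1],cv2.INTER_LINEAR)
    k=cv2.inRange(cv2.cvtColor(im,cv2.COLOR_RGB2HSV),(80,95,40),(110,255,255))
    k=cv2.morphologyEx(cv2.morphologyEx(k,cv2.MORPH_CLOSE,np.ones((25,25))),cv2.MORPH_OPEN,np.ones((25,25)))
    cs,_=cv2.findContours(k,cv2.RETR_EXTERNAL,cv2.CHAIN_APPROX_NONE)
    for c in sorted(cs,key=cv2.contourArea)[-2:]:
        r=cv2.minAreaRect(c);print('rect x',xs[::-1][int(r[0][1])],'y',ys[int(r[0][0])],'size',np.array(r[1])/S,'ang',r[2])
    return im
if __name__=='__main__':
    import sys
    w=cam('wrist');im=look(w);cv2.imwrite('pics/'+sys.argv[1],im[:,:,::-1])
    e=viewer.boxes_of(w,'strip_board');print(e[:1]);print(monitor.read_state()['time'])
E
python3 sb.py r1.png; python3 jw.py w13.png; python3 p.py .0152 -.097 .1005
```

```text
mid 0.97 [318. 205.] [48.5481  2.999   2.    ]
rect x 6.25 y -3.75 size [18.5  14.75] ang 0.0
rect x 52.75 y 1.75 size [30.5239 69.7929] ang 0.5256345868110657
[{'extent': [319.6, 204.6, 37.7, 69.8], 'score': 0.77}]
25.775
35 rise at [112.5 111.5 113.5] [85 82 77] fall [137.5 136.5 129.5] [-92 -86 -72]
25 rise at [112.5 111.5 113.5] [98 93 79] fall [137.5 136.5 129.5] [-92 -86 -73]
-30 rise at [111.5 112.5 113.5] [100  97  69] fall [137.5 136.5 129.5] [-93 -91 -72]
-45 rise at [114.5 113.5 115.5] [164 138 116] fall [129.5 128.5 136.5] [-71 -60 -60]
[([317.9, 151.0], 0.82, array([106.4729,   3.0716,   4.    ]))]
25.875 [ 0.5688 -0.1325  0.176 ] [-0.4035  0.3831 -0.3154]
25.875 [ 0.5688 -0.1325  0.176 ] 0.5518010188336185 0.0 cur h,y [0.0454 0.0011] shift [-0.0298  0.0982  0.0755] turn -0.002333139313696442
```

>>> step_arm(series=[0.0026,0.055,0,0,0.0026,0.098,0.03,0,0.0026,0.098,0.076,0,0.0026,0.098,0.076,0,0.0026,0.098,0.076,0], gripper=0.0)

```text
time: 26.5
tool_pos: [0.5598, -0.2299, 0.1014]
tcp_rot: [-3.135, 0.204, 0.001]
wrist_force: [0.5, 0.7, 0.8]
width: -0.005
grip_force: 0.0
```

```bash
python3 p.py .048 -.097 .0742
```

```text
26.5 [ 0.5598 -0.2299  0.1014] -0.005000564915430038 0.0 cur h,y [ 0.0489 -0.0966] shift [-0.0009  0.0004  0.0272] turn -0.0018700021700357727
```

>>> step_arm(series=[-0.001,0,0.02,0,-0.001,0,0.0265,0,-0.004,0,0.0265,0,-0.0075,0,0.0268,0,-0.0105,0,0.028,0,-0.0135,0,0.0298,0,-0.0165,0,0.0325,0])

```text
time: 27.38
tool_pos: [0.5452, -0.2283, 0.0732]
tcp_rot: [3.134, -0.203, 0.005]
wrist_force: [-9.2, 3.8, 21.9]
width: 0.0
grip_force: 11.7
```

>>> step_arm(series=[-0.009,0,-0.003,0,-0.009,0,-0.0325,0,-0.009,0,-0.0325,0])

```text
time: 27.75
tool_pos: [0.5362, -0.2276, 0.1036]
tcp_rot: [3.133, -0.204, 0.008]
wrist_force: [-0.3, -0.5, 0.8]
width: 0.003
grip_force: 0.0
```

```bash
python3 jw.py w14.png; python3 sb.py r2.png; python3 p.py .048 -.097 .0742
```

```text
35 rise at [105.5 104.5 106.5] [175 154 130] fall [122.5 123.5 124.5] [-163 -159 -154]
25 rise at [102.5 103.5 106.5] [118  92  79] fall [137.5 136.5 126.5] [-108 -107  -92]
-30 rise at [103.5 102.5 140.5] [71 63 53] fall [126.5 127.5 100.5] [-97 -87 -73]
-45 rise at [117.5 116.5 106.5] [40 38 29] fall [126.5 127.5 125.5] [-99 -87 -73]
[([122.7, 151.6], 0.87, array([96.3399,  1.8331,  4.    ]))]
27.85 [ 0.5345 -0.2268  0.1012] [ 0.211  -0.1098 -0.4748]
mid 0.72 [163. 210.] [45.8728  0.9119  2.    ]
rect x 33.25 y 1.75 size [30.9041 68.6939] ang 0.7376731038093567
[]
28.0
28.0 [ 0.5335 -0.2265  0.0999] 0.001959363609440843 0.0 cur h,y [ 0.0225 -0.0966] shift [0.0256 0.0004 0.0257] turn -0.0021650434975508948
```

>>> step_arm(series=[0.0246,0,0,0,0.0246,0,0.018,0,0.0246,0,0.0255,0,0.0215,0,0.026,0,0.0185,0,0.026,0,0.0155,0,0.0262,0,0.0155,0,0.0262,0])

```text
time: 28.88
tool_pos: [0.549, -0.2286, 0.0755]
tcp_rot: [-3.135, 0.204, 0.001]
wrist_force: [-1.4, 1.5, 9.5]
width: -0.002
grip_force: 5.0
```

>>> step_arm(series=[0,0,-0.0262,0,-0.0155,0,-0.0262,0,-0.0155,0,-0.0262,0])

```text
time: 29.25
tool_pos: [0.5314, -0.226, 0.0992]
tcp_rot: [-3.134, 0.205, 0.006]
wrist_force: [-0.3, -0.0, 0.4]
width: 0.002
grip_force: 0.0
```

```bash
python3 jw.py w15.png; python3 sb.py r3.png; python3 p.py .048 -.097 .0742
```

```text
35 rise at [ 99.5 100.5  98.5] [173 173 102] fall [115.5 116.5 117.5] [-217 -172 -161]
25 rise at [97.5 96.5 98.5] [110  95  94] fall [130.5 121.5 120.5] [-96 -96 -86]
-30 rise at [ 97.5  98.5 135.5] [77 55 54] fall [121.5 120.5  94.5] [-99 -89 -79]
-45 rise at [111.5 101.5 112.5] [44 29 29] fall [121.5 120.5 122.5] [-101  -91  -70]
[([121.6, 149.8], 0.57, array([92.1014,  1.5236,  4.    ]))]
29.35 [ 0.5327 -0.2263  0.0996] [-0.1728  0.0992 -0.6178]
mid 0.58 [162. 208.] [45.7907  0.8283  2.    ]
rect x 63.25 y -7.25 size [ 8.  13.5] ang 90.0
rect x 27.25 y 1.5 size [57.5 30.5] ang 90.0
[{'extent': [151.9, 207.9, 95.8, 88.7], 'score': 0.84}]
29.5
29.5 [ 0.5339 -0.2267  0.1003] -0.0029359423756550214 0.0 cur h,y [ 0.0229 -0.0968] shift [0.0251 0.0001 0.0261] turn -0.002351622932015879
```

```bash
cat > g.py <<'E'
from jw import *
def edge(img,w,y,z,lo,hi,sg):
    xs=np.arange(lo,hi,.25);g=prof(img,w,y,z,xs).astype(float);d=sg*(g[6:]-g[:-6]);i=d.argmax();return xs[i+3],int(d[i])
w=cam('wrist');img=w['image']
for y in (45,35,20,-20,-25,-35,-45):
    print(y,'lower',edge(img,w,y,10,-12,8,-1),'lower bottom',edge(img,w,y,10,-30,-12,1),'jaw front',edge(img,w,y,15,85,108,1),'jaw back',edge(img,w,y,15,108,125,-1),'bar',edge(img,w,y,6,135,152,1),'padtop z8',edge(img,w,y,8,82,98,-1))
s=monitor.read_state();print(s['time'],s['tool_pos'])
save(w,'w16.png')
E
python3 g.py
```

```text
45 lower (np.float64(-1.0), 30) lower bottom (np.float64(-19.75), 4) jaw front (np.float64(100.5), 30) jaw back (np.float64(108.75), 0) bar (np.float64(135.75), 0) padtop z8 (np.float64(89.5), 2)
35 lower (np.float64(-2.25), 70) lower bottom (np.float64(-19.75), 4) jaw front (np.float64(100.0), 140) jaw back (np.float64(118.25), 156) bar (np.float64(135.75), 0) padtop z8 (np.float64(88.75), 40)
20 lower (np.float64(-2.0), 76) lower bottom (np.float64(-20.25), 4) jaw front (np.float64(97.25), 114) jaw back (np.float64(121.75), 85) bar (np.float64(144.75), 31) padtop z8 (np.float64(88.75), 42)
-20 lower (np.float64(-2.0), 76) lower bottom (np.float64(-19.75), 14) jaw front (np.float64(97.25), 116) jaw back (np.float64(121.25), 51) bar (np.float64(145.5), 111) padtop z8 (np.float64(88.5), 21)
-25 lower (np.float64(-2.25), 75) lower bottom (np.float64(-20.0), 10) jaw front (np.float64(97.25), 63) jaw back (np.float64(121.5), 86) bar (np.float64(146.0), 38) padtop z8 (np.float64(88.75), 58)
-35 lower (np.float64(-0.5), 39) lower bottom (np.float64(-20.25), 9) jaw front (np.float64(97.25), 61) jaw back (np.float64(121.5), 88) bar (np.float64(145.75), 67) padtop z8 (np.float64(97.0), 64)
-45 lower (np.float64(-0.75), 30) lower bottom (np.float64(-20.0), 16) jaw front (np.float64(100.75), 26) jaw back (np.float64(121.5), 90) bar (np.float64(145.75), 68) padtop z8 (np.float64(92.5), 4)
29.55 [ 0.5342 -0.2268  0.1006]
```

```bash
cat > g2.py <<'E'
from jw import *
def edge(img,w,y,z,lo,hi,sg):
    xs=np.arange(lo,hi,.25);g=prof(img,w,y,z,xs).astype(float);d=sg*(g[6:]-g[:-6]);i=d.argmax();return xs[i+3]
def meas(img,w,o=0):
    ys=(-18,-20,-22,-25)
    m=[np.median([edge(img,w,y,z,lo+o*k,hi+o*k,sg) for y in ys]) for z,lo,hi,sg,k in((10,-30,-12,1,0),(8,80,95,-1,1),(15,88,104,1,1),(15,112,126,-1,1),(6,138,152,1,0))]
    print('low,pad,front,back,bar',m,'back-pad',m[3]-m[1],'front-pad',m[2]-m[1])
if __name__=='__main__':
    w=cam('wrist');meas(w['image'],w)
    s=monitor.read_state();print(s['time'],s['tool_pos'],s['wrist_force'])
    if len(sys.argv)>1:
        v=dict(w);v['Tw']=w['Tw'].copy();v['Tw'][:3,3]+=np.array([.5345,-.2268,.1012])-s['tool_pos']
        meas(cv2.imread('pics/w14.png')[:,:,::-1].copy(),v,5.5)
    bd=sorted(viewer.spot_point(w,'strip_board_mid'),key=lambda k:-k['score'])[:1]
    print([(k['score'],B.T@(onplane(w,k['point'],n=B[:,2],o=x[:3]+B[:,2]*.002)-x[:3])*1e3) for k in bd])
E
python3 g2.py 1
```

```text
low,pad,front,back,bar [np.float64(-19.75), np.float64(88.125), np.float64(97.375), np.float64(121.375), np.float64(145.5)] back-pad 33.25 front-pad 9.25
29.6 [ 0.5344 -0.2269  0.1008] [-0.0774  0.1757  0.1932]
low,pad,front,back,bar [np.float64(-21.5), np.float64(92.5), np.float64(100.75), np.float64(124.5), np.float64(143.25)] back-pad 32.0 front-pad 8.25
[(0.85, array([44.9499,  0.7427,  2.    ]))]
```

>>> step_arm(series=[0.02,0,0,0,0.0206,0,0.018,0,0.0206,0,0.0258,0,0.0185,0,0.026,0,0.0165,0,0.026,0,0.0165,0,0.026,0])

```text
time: 30.4
tool_pos: [0.5515, -0.229, 0.0765]
tcp_rot: [3.135, -0.205, 0.004]
wrist_force: [0.5, 1.9, 8.7]
width: 0.0
grip_force: 4.5
```

>>> step_arm(series=[0,0,-0.026,0,-0.0165,0,-0.026,0,-0.0165,0,-0.026,0,-0.0165,0,-0.026,0])

```text
time: 30.9
tool_pos: [0.533, -0.2264, 0.0997]
tcp_rot: [-3.134, 0.205, 0.004]
wrist_force: [0.4, -0.3, 0.5]
width: 0.0
grip_force: 0.0
```

```bash
python3 g2.py; python3 jw.py w17.png|tail -2;python3 g2.py
```

```text
low,pad,front,back,bar [np.float64(-19.5), np.float64(87.0), np.float64(95.75), np.float64(119.75), np.float64(145.5)] back-pad 32.75 front-pad 8.75
30.95 [ 0.5335 -0.2266  0.1   ] [-1.146   0.4697  0.3516]
[(0.84, array([43.8642,  3.625 ,  2.    ]))]
[([122.8, 156.5], 0.82, array([90.7469,  2.4008,  4.    ]))]
31.1 [ 0.5343 -0.2269  0.1007] [ 0.1379 -0.1378  0.2782]
low,pad,front,back,bar [np.float64(-19.5), np.float64(89.125), np.float64(95.75), np.float64(119.75), np.float64(145.5)] back-pad 30.625 front-pad 6.625
31.15 [ 0.5344 -0.2269  0.1009] [-0.2596  0.1485  0.3263]
[(0.93, array([44.7871,  2.1482,  2.    ]))]
```

>>> step_arm(series=[0.02,0,0,0,0.0206,0,0.018,0,0.0206,0,0.0258,0,0.0185,0,0.026,0,0.0175,0,0.026,0,0.0175,0,0.026,0])

```text
time: 31.95
tool_pos: [0.5531, -0.2292, 0.0766]
tcp_rot: [3.135, -0.205, 0.005]
wrist_force: [1.0, 1.4, 7.9]
width: -0.001
grip_force: 4.1
```

>>> step_arm(series=[0,0,-0.026,0,-0.0165,0,-0.026,0,-0.0165,0,-0.026,0,-0.0165,0,-0.026,0])

```text
time: 32.45
tool_pos: [0.5339, -0.2266, 0.0998]
tcp_rot: [-3.134, 0.205, 0.003]
wrist_force: [-0.4, 0.9, -0.2]
width: 0.001
grip_force: 0.0
```

```bash
python3 g2.py; python3 g2.py|head -1; python3 p.py .088 0 .165
```

```text
low,pad,front,back,bar [np.float64(-19.25), np.float64(87.0), np.float64(95.875), np.float64(119.0), np.float64(145.5)] back-pad 32.0 front-pad 8.875
32.5 [ 0.5344 -0.2268  0.1   ] [-0.2369 -0.5767  0.5578]
[(0.75, array([44.7245,  0.9066,  2.    ]))]
low,pad,front,back,bar [np.float64(-19.75), np.float64(89.0), np.float64(95.75), np.float64(119.5), np.float64(145.5)] back-pad 30.5 front-pad 6.75
32.65 [ 0.5353 -0.227   0.1007] 0.002311011522092133 0.0 cur h,y [ 0.0242 -0.0969] shift [ 0.0635 -0.0971 -0.0643] turn -0.0022765021682024933
```

>>> step_arm(series=[0,0,-0.04,-0.18,0.015,-0.045,-0.064,-0.36,0.0355,-0.097,-0.064,-0.54,0.0355,-0.097,-0.064,-0.72,0.0355,-0.097,-0.064,-0.9,0.0355,-0.097,-0.064,-1.08,0.0355,-0.097,-0.064,-1.26,0.0355,-0.097,-0.064,-1.44])

```text
time: 33.65
tool_pos: [0.5834, -0.1354, 0.165]
tcp_rot: [-2.486, -1.921, 0.0]
wrist_force: [0.3, -0.2, -0.2]
width: 0.004
grip_force: 0.0
```

>>> step_arm(series=[0,0,0,-0.18,0,0,0,-0.36,0,0,0,-0.54,0,0,0,-0.72,0,0,0,-0.9,0,0,0,-1.08,0,0,0,-1.26,0,0,0,-1.44])

```text
time: 34.65
tool_pos: [0.5833, -0.1355, 0.165]
tcp_rot: [-0.602, -3.083, -0.0]
wrist_force: [0.1, -0.2, 0.4]
width: -0.004
grip_force: 0.0
```

>>> step_arm(series=[0,0,0,-0.18,0,0,0,-0.25,0,0,0,-0.25,0,0,0,-0.25])

```text
time: 35.15
tool_pos: [0.5833, -0.1355, 0.1651]
tcp_rot: [-0.224, -3.133, -0.0]
wrist_force: [0.4, -0.1, 0.1]
width: -0.0
grip_force: 0.0
```

```bash
cat > v.py <<'E'
from jw import *
w=cam('wrist');img=w['image'];save(w,sys.argv[1])
s=monitor.read_state();print(s['time'],s['tool_pos'],s['q'][5])
xs=np.arange(-24,150,1.)
def rgb(y,z,xs):
    P=np.array([proj(w,x[:3]+B@(np.array([X,y,z])/1e3)) for X in xs]).astype(np.float32)
    return cv2.remap(img,P[:,0],P[:,1],cv2.INTER_LINEAR)[:,0] if False else np.array([cv2.getRectSubPix(img,(3,3),tuple(map(float,p))).reshape(-1,3).mean(0) for p in P])
for y in (0,5,-5,10,22):
    g=rgb(y,4,np.arange(82,104,1.)).astype(int);print(y,[tuple(map(int,v)) for v in g])
from sb import look
im=look(w)
for l,z in [('jaw_face',4),('lower_jaw_face',4),('bed',0),('strip_board_mid',2)]:
    for k in viewer.spot_point(w,l)[:1]: print(l,k['score'],B.T@(onplane(w,k['point'],n=B[:,2],o=x[:3]+B[:,2]*z/1e3)-x[:3])*1e3)
E
python3 v.py v1.png
```

```text
35.2 [ 0.5832 -0.1355  0.1652] -1.697905879229365
0 [(89, 143, 141), (72, 139, 141), (64, 138, 143), (63, 136, 140), (64, 130, 133), (66, 125, 127), (67, 114, 116), (63, 91, 92), (67, 75, 76), (110, 110, 113), (169, 167, 173), (191, 190, 196), (177, 178, 182), (183, 187, 189), (211, 216, 217), (232, 235, 236), (238, 240, 241), (239, 241, 242), (239, 241, 242), (239, 241, 242), (238, 240, 241), (227, 229, 230)]
5 [(185, 188, 183), (126, 140, 135), (82, 124, 122), (58, 131, 135), (46, 138, 146), (42, 140, 149), (43, 125, 133), (47, 95, 100), (60, 73, 75), (105, 105, 108), (165, 163, 168), (192, 191, 197), (194, 195, 200), (207, 210, 212), (226, 229, 230), (234, 236, 238), (238, 240, 241), (239, 241, 242), (239, 241, 242), (239, 241, 242), (238, 240, 241), (232, 234, 236)]
-5 [(75, 76, 73), (75, 75, 73), (71, 74, 72), (61, 78, 79), (45, 94, 98), (35, 109, 116), (35, 106, 112), (43, 84, 88), (62, 73, 75), (109, 109, 111), (169, 168, 172), (195, 193, 198), (178, 178, 183), (179, 183, 185), (209, 212, 214), (231, 234, 235), (238, 240, 241), (239, 241, 242), (239, 241, 242), (239, 241, 242)
[... 336 characters left out ...]
242), (239, 241, 242), (239, 241, 242), (239, 240, 241), (236, 237, 239)]
22 [(104, 127, 132), (104, 128, 132), (105, 128, 132), (105, 128, 132), (105, 128, 132), (104, 127, 131), (97, 118, 121), (79, 91, 94), (70, 74, 75), (104, 103, 105), (169, 167, 172), (188, 187, 192), (148, 150, 155), (136, 140, 143), (183, 188, 189), (227, 230, 231), (238, 240, 241), (239, 241, 242), (239, 241, 242), (239, 241, 242), (239, 241, 242), (239, 241, 242)]
mid 0.62 [323. 166.] [40.8323  2.932   2.    ]
rect x 43.5 y 1.75 size [89.   30.25] ang 90.0
jaw_face 0.84 [88.0603  1.6463  4.    ]
lower_jaw_face 0.57 [2.2394 4.5476 4.    ]
bed 0.56 [0.3936 1.1558 0.    ]
strip_board_mid 0.62 [40.8323  2.932   2.    ]
```

```bash
python3 p.py .044 -.097 .1; python3 g.py
```

```text
35.45 [ 0.5832 -0.1355  0.1653] 0.0024161150754275756 0.0 cur h,y [ 0.0601 -0.    ] shift [ 0.0148 -0.0972  0.0653] turn 3.1275366526304142
45 lower (np.float64(-2.75), 70) lower bottom (np.float64(-19.75), 82) jaw front (np.float64(96.75), 92) jaw back (np.float64(111.25), 130) bar (np.float64(145.5), 3) padtop z8 (np.float64(82.75), 1)
35 lower (np.float64(-3.0), 126) lower bottom (np.float64(-19.75), 82) jaw front (np.float64(96.75), 123) jaw back (np.float64(111.0), 132) bar (np.float64(142.75), 5) padtop z8 (np.float64(94.0), 87)
20 lower (np.float64(-3.0), 118) lower bottom (np.float64(-19.75), 78) jaw front (np.float64(92.75), 124) jaw back (np.float64(111.0), 133) bar (np.float64(135.75), 4) padtop z8 (np.float64(94.25), 94)
-20 lower (np.float64(-3.0), 126) lower bottom (np.float64(-19.75), 80) jaw front (np.float64(92.5), 117) jaw back (np.float64(111.0), 127) bar (np.float64(138.75), 6) padtop z8 (np.float64(94.0), 81)
-25 lower (np.float64(-3.0), 122) lower bottom (np.float64(-19.75), 79) jaw front (np.float64(96.75), 120) jaw back (np.float64(111.0), 131) bar (np.float64(140.25), 1) padtop z8 (np.float64(94.0), 94)
-35 lower (np.float64(-3.0), 69) lower bottom (np.float64(-19.75), 78) jaw front (np.float64(96.5), 90) jaw back (np.float64(111.0), 137) bar (np.float64(146.25), 8) padtop z8 (np.float64(93.5), 2)
-45 lower (np.float64(-3.0), 67) lower bottom (np.float64(-20.0), 74) jaw front (np.float64(96.5), 118) jaw back (np.float64(110.75), 125) bar (np.float64(136.5), 1) padtop z8 (np.float64(85.0), 1)
35.5 [ 0.5832 -0.1355  0.1653]
```

```bash
python3 -c "
from workcell import job
print(job.finish_job())"
```

```text
the job is handed in; nothing more can be done
None
```

The job is handed in; no verdict came back. The last camera measurements put the tan board flat in the tray. They show the strip board square on the rest bar, about 2 mm off the middle line and home against the lower jaw. The moving jaw grips it at a gap of about 89 mm, roughly 1 mm into its sprung pad, inferred from the images rather than measured as a force.

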